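Swap the spice jar behind the bottles

TASK

Swap the spice jar behind the bottles: stand both bottles aside on the chopping board, then press the red-lidded jar fully down into the spring jar holder so that it is gripped upright, ready to be opened, stand the white-lidded jar in the well it left, and put each bottle back into the well it came from. Knock nothing over, and leave the glass and the food tin alone.

Things in the scene. Friction and masses are not known exactly. Their poses are not given: they have to be found in the camera images.
- bottle_stand: fixed block of brown wood, 160 (x) x 212 (y) x 22 mm; origin at the centre of its underside. Three round wells 12 mm deep (floors 10 mm above its underside): two bottle wells of 91 mm diameter centred at (-21, +49) and (-21, -49) mm in its x, y, and behind them, in the notch between, a jar well of 61 mm diameter at (+45, 0) mm
- chopping_board: fixed pale wooden board lying flat, 240 (x) x 120 (y) x 14 mm, with a 16 mm hanging hole at (-104, 0) mm; origin at the centre of its underside. It has room for both bottles, one behind the other along its x
- jar_holder: pale wood base (x -88 to +60, 84 wide, 14 mm high) with grey jaws to z 76 mm: V jaw at +x, sprung jaw at -x, black knob to x = -88. Origin at its underside. Lower the jar upright over the origin and press down (5 to 30 N) till its foot is on the base, z 14; flared jaws let it in 5 mm off; let go, the spring slides it to x = +6 mm against the V. Fingers: at +y and -y, tips above z 78
- sprung_jaw (a joint): travel of the sprung jaw in m: 0 at rest (too narrow for the jar), growing as it is pushed back towards the holder's -x, at most 0.030; 0.016 with the red-lidded jar over the origin, 0.010 once let go and gripped. Spring: 1.5 N at 0, 3 N at 0.010
- green_bottle: green-labelled bottle of oval section, 237 mm tall, 48 (x) x 72 (y) mm at its widest, 40 x 65 mm at its foot, 0.23 kg; origin at the centre of its underside. Neck and collar of 36 mm diameter from 190 to 221 mm height: grasp it there, firmly (40 to 55 N), and carry it smoothly, or it swings. Stands in one of the two bottle wells
- round_bottle: clear round bottle with a yellow cap, 288 mm tall, 74 mm diameter up to 135 mm height, 0.35 kg; origin at the centre of its underside. Neck and cap of 35 mm diameter from 235 to 286 mm height: grasp it there, firmly (40 to 55 N), and carry it smoothly, or it swings. Stands in the other bottle well
- red_jar: spice jar with a red lid, 106 mm tall, 0.11 kg; origin at the centre of its underside. Body of 44 mm diameter, 40 mm at the foot; lid of 45 mm diameter from 85 to 106 mm height. Starts in the jar well behind the bottles (a like jar far to the left of the work is not meant)
- white_jar: spice jar with a white lid, 98 mm tall, 0.11 kg; origin at the centre of its underside. Body of 47 mm diameter; lid of 46 mm diameter from 77 to 98 mm height. Starts on the worktop beside the knob of the jar holder, on its -x side (a like jar far to the left is not meant)
- glass: bystander: empty clear drinking glass, 81 mm diameter, 101 mm tall; origin at the centre of its underside
- food_tin: bystander: low food tin lying flat on its base, 75 mm diameter, 58 mm tall; origin at the centre of its underside
Mind the look-alikes: they are no part of the job. Of the things like the red_jar, leave any that is yellow; of the rest the smaller one is meant.

How it is judged:
By the outcome, as a careful person would: the job done as asked, in the order asked, and still so for the second after the job is handed in, with the robot touching nothing.
It also fails if it takes over 147 s, if anything falls off the work surface, if the arm or the gripper's body presses on something with over 40 N, if the wrist force passes 120 N, or if a joint passes its speed limit or range.

ROBOT

A 7-joint arm with a two-finger parallel gripper is mounted at the origin on a cart in front of the work surface, level with it; the furniture and walls round the work are solid. World frame = base frame: x ahead of the robot, y to its left, z up, the work surface at z = 0. Lengths are in m, angles in rad, forces in N, time in s.
With the tool pointing down it reaches from about 0.425 to 0.925 m from the base axis. Payload 6.8 kg.
Tool frame: the origin (TCP) lies at the very end of the fingers, on their centre line; the grasp point (between the pads) lies 19 mm behind it; z points along the fingers, y is the line along which they close (so a half turn about z gives the same grasp; the last joint's range is limited). The gripper opens to 85 mm and grips with 20 to 120 N. Pads are 22 mm wide; open, the fingers measure 114 mm over their backs; the gripper's body (76 mm by 85 mm) begins 54 mm behind the grasp point. The pads swing forward as they close: fully open they stand 13 mm farther back than shut.
Start: joints at [1.15, 0.477, 0.022, 1.555, -0.011, 1.109, -0.083], TCP at [0.208, -0.642, 0.231] pointing down, gripper open.
Joint ranges: [-2.96, 2.96], [-0.34, 2.1], [-1.41, 1.46], [0.24, 2.44], [-1.37, 4.51], [0.17, 1.92], [-2.96, 2.96]. Speed limits (rad/s): [2.39, 2.39, 3.14, 3.14, 3.14, 3.14, 3.14].

INTERFACE

Orientations are given as a unit quaternion [w, x, y, z].
In Python, from station import bot gives the robot as it stands. The module is installed in compiled form; this text tells all that it offers.
- The arm moves only by the shell command python3 -m jog 'ROWS' [OPENING] [FORCE]. ROWS is JSON, a list of rows, each a list of 4 numbers: the shift along the tool's x, y, z in cm, then the turn about the tool's z in rad. In form: [[x, y, z, spin], ...]. A call has 1 to 20 rows; each row is the pose to reach, as a shift and turn from the pose commanded when the call began, along the tool's axes at that moment; what a row does not reach only later rows make up. A row lasts 1/12 s, in which the tool goes at most 41.7 mm and 7.16 degrees, less where a joint would pass 70% of its speed; a pose out of reach is approached as far as the arm can. A call with a gripper value outside its range is refused whole. OPENING is the closure, from -1 (fully open) to 1 (shut), set as the call begins (- or left out, the last holds). The fingers move at their own pace and stop on an object; FORCE is the grip in N (left out, the last holds). Time passes only in rows, so rows that repeat a pose let the fingers close. It gives the time, the measured TCP pose, the force, the opening and the grip force at its end, in the units of the state.
- bot.get_obs(): the state, without advancing time (a new reading comes with each control period).
- bot.read_camera(name): name is "scene" or "top" or "wrist"; returns a dict with "pixels" (480x640x3 uint8, red, green, blue), "depth" (480x640 float32, m along the optical axis (not along the pixel's ray), 0 where there is no reading), "fovy" (degrees; the focal length in pixels is half the picture's height over the tangent of half this angle, whatever the lens; pixels are square), "cx", "cy" (the principal point, pixels), "pose" (4x4, takes a point from camera to world coordinates). Camera axes: x right, y down, z forward; pixel columns grow to the right and rows downward; lengths in m; the calibration is good to about 2 mm. A picture is of the moment at which its call begins.
- bot.hand_in(): hands the job in; it is judged then, once.
The state is a dict: "t": time; "q": joint angles; "joint_vel": joint speeds; "joint_torque": joint torques, N m; "eef_pos": TCP position; "tool_rot": TCP orientation; "contact_force": force on the tool from outside, world axes, zero at the start; "torque": the same for the moment, N m; "gripper_width": opening from 0.0 (shut) to 1.0 (fully open); "grasp_force": force on a finger pad.
Only numpy, scipy, OpenCV 4.12 (cv2) and the standard library are available. Lean on these libraries where they do the work, as an engineer would, in place of code of your own. Each camera call takes 0.05 s, during which the arm holds its last target. There are 200 camera calls.

## Working session

There is one attempt and no reset: what is moved stays moved. The work goes in short steps, Python scripts to look and compute and a shell command to move; the robot and the scene stay as the last step left them, time stands still between calls to the robot, and variables do not carry over. Pictures are saved under pics/ and viewed, at most 19 in all, crops included, and the job is handed in when it is done.

```bash
mkdir -p pics; cat > h.py <<'E'
import numpy as np, cv2, pickle
from station import bot
def snap(n,f):
    c=bot.read_camera(n); pickle.dump(c,open(f'pics/{f}.pkl','wb')); cv2.imwrite(f'pics/{f}.png',c['pixels'][:,:,::-1]); return c
def load(f): return pickle.load(open(f'pics/{f}.pkl','rb'))
def foc(c): return 240/np.tan(np.radians(c['fovy'])/2)
def ray(c,u,v):
    d=np.array([(u-c['cx'])/foc(c),(v-c['cy'])/foc(c),1]); P=np.array(c['pose']); return P[:3,3],P[:3,:3]@d
def atz(c,u,v,z):
    o,d=ray(c,u,v); return o+d*(z-o[2])/d[2]
def dep(c,u,v):
    o,d=ray(c,u,v); w=c['depth'][int(v)-1:int(v)+2,int(u)-1:int(u)+2]; w=w[w>0]; return o+d*np.median(w) if len(w) else None
def tri(c1,p1,c2,p2):
    o1,d1=ray(c1,*p1);o2,d2=ray(c2,*p2); A=np.stack([d1,-d2],1); s=np.linalg.lstsq(A,o2-o1,rcond=None)[0]
    a=o1+d1*s[0];b=o2+d2*s[1]; return (a+b)/2,np.linalg.norm(a-b)
def proj(c,p):
    P=np.array(c['pose']); q=P[:3,:3].T@(np.array(p)-P[:3,3]); return q[:2]/q[2]*foc(c)+[c['cx'],c['cy']]
E
python3 - <<'E'
from h import *
np.set_printoptions(precision=3,suppress=True)
for n in ['scene','top','wrist']:
    c=snap(n,n+'0'); print(n,c['fovy'],c['cx'],c['cy'],np.array(c['pose']))
print(bot.get_obs())
E
```

```text
scene 50.79749799647943 318.8845514372423 249.37609283459034 [[ 0.845  0.443 -0.3    0.848]
 [ 0.535 -0.699  0.474 -0.187]
 [ 0.001 -0.561 -0.828  0.745]
 [ 0.     0.     0.     1.   ]]
top 52.28406748760133 310.5227156233072 244.67863307313903 [[ 0.02  -0.996  0.09   0.5  ]
 [-1.    -0.021 -0.009  0.197]
 [ 0.01  -0.09  -0.996  0.908]
 [ 0.     0.     0.     1.   ]]
wrist 59.01116819659157 324.55958260364747 239.88824704793439 [[ 0.307 -0.911 -0.274  0.279]
 [-0.952 -0.295 -0.087 -0.619]
 [-0.002  0.287 -0.958  0.373]
 [ 0.     0.     0.     1.   ]]
{'t': 0.15, 'q': array([ 1.15 ,  0.478,  0.022,  1.556, -0.011,  1.109, -0.083]), 'joint_vel': array([-0.   , -0.003,  0.001, -0.003, -0.001, -0.001,  0.   ]), 'joint_torque': array([  0.002, -59.693,   1.609, -28.149,   0.013,   0.007,   0.   ]), 'eef_pos': array([ 0.208, -0.642,  0.231]), 'tool_rot': array([-0.001,  0.988,  0.156, -0.   ]), 'contact_force': array([-0.243, -0.62 ,  0.821]), 'torque': array([ 0.022,  0.036, -0.005]), 'grasp_force': 0.0, 'gripper_width': 0.9997499197823396}
```

View pics/scene0.png

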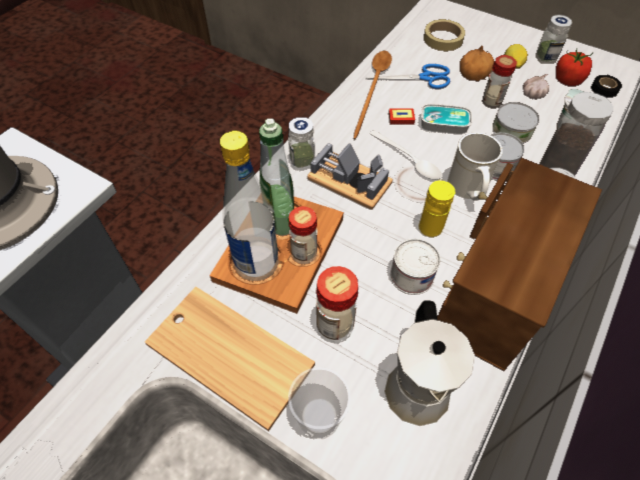

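View pics/top0.png

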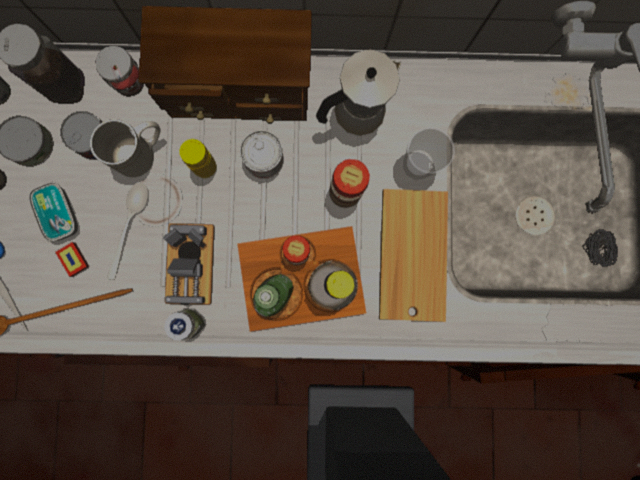

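```bash
python3 - <<'E'
from h import *
a=cv2.imread('pics/top0.png')[205:345,150:460]; cv2.imwrite('pics/topc.png',cv2.resize(a,None,fx=2.58,fy=2.58,interpolation=cv2.INTER_CUBIC))
b=cv2.imread('pics/scene0.png')[110:440,140:400]; b=cv2.resize(b,None,fx=1.8,fy=1.8,interpolation=cv2.INTER_CUBIC); cv2.imwrite('pics/scenec.png',b)
E
```

```text
(no output)
```

View pics/topc.png

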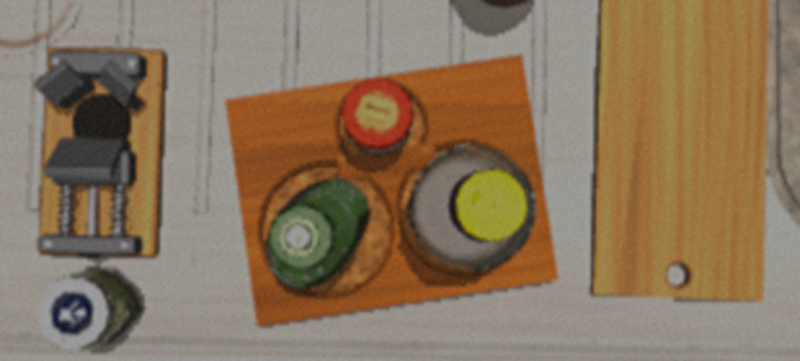

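View pics/scenec.png

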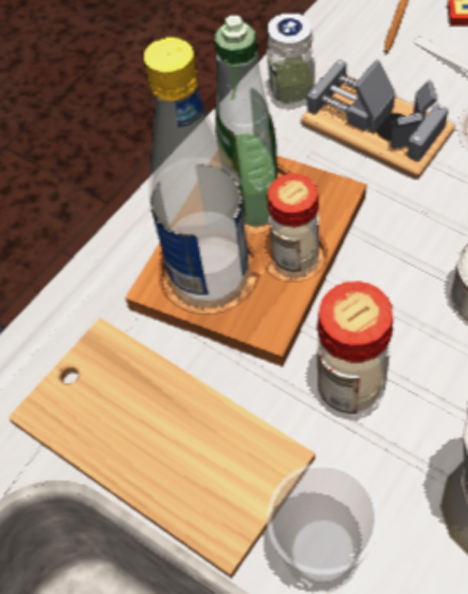

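```bash
python3 - <<'E'
from h import *
np.set_printoptions(precision=4,suppress=True)
T=load('top0');S=load('scene0')
t=lambda u,v:(150+u/2.58-.3,205+v/2.58-.3); s=lambda u,v:(140+u/1.8-.2,110+v/1.8-.2)
for n,a,b,z in [('yellow',(491,205),(168,55),.288+.01),('green',(298,237),(234,23),.237+.01),('red',(376,114),(293,192),.116),('white',(72,313),(291,28),.098)]:
    p,g=tri(T,t(*a),S,s(*b)); print(n,p,g,'top@z',atz(T,*t(*a),z)[:2],'sc@z',atz(S,*s(*b),z)[:2],'dep',dep(T,*t(*a)),dep(S,*s(*b)))
C=[atz(T,*t(*a),.022) for a in [(227,100),(520,57),(557,278),(260,326)]]
print('stand',np.array(C),np.mean(C,0),'sides',[np.linalg.norm(C[i]-C[i-1]) for i in range(4)])
C2=[atz(S,*s(*a),.022) for a in [(365,184),(283,360),(128,304)]]; print('sceneStand',np.array(C2),(C2[0]+C2[2])/2)
ax=(C[0]+C[1]-C[2]-C[3]); print('yaw',np.degrees(np.arctan2(ax[1],ax[0])))
B=[atz(T,*p,.014) for p in [(382.5,190),(447.5,190),t(763,300),t(593,296),t(677,275)]]; print('board',np.array(B),np.mean(B[:4],0))
B2=[atz(S,*s(*a),.014) for a in [(315,455),(233,573),(11,417),(99,320),(70,376)]]; print('boardS',np.array(B2),np.mean(B2[:4],0))
H=[atz(T,*t(*a),.014) for a in [(165,50),(158,256),(102,120)]]; print('holder',np.array(H))
H2=[atz(S,*s(*a),.014) for a in [(302,121),(418,177),(452,127)]]; print('holderS',np.array(H2))
E
```

```text
yellow [0.506  0.1533 0.2956] 0.0014793527168785437 top@z [0.5065 0.154 ] sc@z [0.5072 0.151 ] dep [0.5065 0.154  0.2987] [0.507  0.1513 0.2977]
green [0.4879 0.2506 0.2428] 0.0012071514348370419 top@z [0.4884 0.2506] sc@z [0.4905 0.2464] dep [0.4884 0.2505 0.2485] [0.4897 0.2474 0.2459]
red [0.5641 0.2143 0.1136] 0.0004285405616420579 top@z [0.5641 0.2144] sc@z [0.565  0.2127] dep [0.564  0.2144 0.1171] [0.5651 0.2125 0.1163]
white [0.4348 0.4054 0.0937] 2.411933114210461e-05 top@z [0.4352 0.4043] sc@z [0.4375 0.4015] dep [0.4352 0.4041 0.0987] [0.4366 0.4029 0.0965]
stand [[0.5794 0.3216 0.022 ]
 [0.6143 0.1155 0.022 ]
 [0.4597 0.0878 0.022 ]
 [0.4227 0.2935 0.022 ]] [0.519  0.2046 0.022 ] sides [np.float64(0.1592278663319425), np.float64(0.20896422089633349), np.float64(0.1570942416390343), np.float64(0.20900743570697095)]
sceneStand [[0.5785 0.3199 0.022 ]
 [0.619  0.1101 0.022 ]
 [0.466  0.0815 0.022 ]] [0.5223 0.2007 0.022 ]
yaw 10.162042840501554
board [[ 0.6854  0.0576  0.014 ]
 [ 0.688  -0.0634  0.014 ]
 [ 0.4468 -0.0584  0.014 ]
 [ 0.4472  0.0614  0.014 ]
 [ 0.463   0.0022  0.014 ]] [ 0.5668 -0.0007  0.014 ]
boardS [[ 0.689   0.0534  0.014 ]
 [ 0.687  -0.0626  0.014 ]
 [ 0.4486 -0.0582  0.014 ]
 [ 0.4501  0.0568  0.014 ]
 [ 0.4656 -0.0011  0.014 ]] [ 0.5687 -0.0027  0.014 ]
holder [[0.6149 0.368  0.014 ]
 [0.4691 0.3674 0.014 ]
 [0.564  0.4106 0.014 ]]
holderS [[0.4742 0.3633 0.014 ]
 [0.6169 0.3626 0.014 ]
 [0.6144 0.4421 0.014 ]]
```

Candidates for the red jar, by scene pixel:
- (303,221): small, in the stand's well. This is the one I choose.
- (337,288): the bigger one.
- (502,66): far left.
- (437,195): yellow.

For the white jar, (301,128) is beside the knob and is my choice; (558,25) is far left. The close crop confirms both choices, and the measured heights fit: 0.296, 0.243, 0.114 and 0.094.

```bash
python3 -m jog '[[0,0,-3,0.1],[1,-0.5,-6,0.2],[4,-2,-9,0.314],[8,-4,-11,0.314],[12,-6,-13,0.314],[16,-8,-13,0.314],[20,-10,-13,0.314],[24,-12,-13,0.314],[27,-15,-13,0.314],[30.5,-18.5,-13,0.314],[33,-22,-13,0.314],[35,-26,-13,0.314],[37,-30,-13,0.314],[39,-34,-13,0.314],[41,-38,-13,0.314],[43,-42,-13,0.314],[45,-46,-13,0.314],[46,-49,-13,0.314],[47,-51,-13,0.314],[47,-52,-13,0.314]]' -1
python3 - <<'E'
from h import *
o=bot.get_obs();print(o['t'],o['eef_pos'],o['tool_rot'],o['q'])
E
```

```text
t: 1.82
eef_pos: [0.4949, 0.001, 0.3613]
tool_rot: [-0.0, 1.0, 0.001, 0.0]
contact_force: [0.4, -0.2, 0.3]
gripper_width: 0.999
grasp_force: 0.0
1.8167 [0.4948784  0.00097993 0.36126713] [-4.41590754e-04  9.99999545e-01  8.31878835e-04  1.50704333e-04] [ 0.21258562  0.09475544 -0.36527228  1.77681196  0.03446215  1.27597748
 -1.73032451]
```

```bash
python3 -m jog '[[0,-2,0,0],[0.2,-5,0,0],[0.6,-8,0,0],[1,-11,0,0],[1.2,-13.5,0,0],[1.2,-14.8,0,0],[1.2,-15.2,0,0],[1.2,-15.2,0.5,0],[1.2,-15.2,1.5,0],[1.2,-15.2,2.5,0]]' -1
python3 - <<'E'
from h import *
c=snap('wrist','w1'); o=bot.get_obs();print(o['eef_pos'])
E
```

```text
t: 2.65
eef_pos: [0.5072, 0.1474, 0.3352]
tool_rot: [0.0, 1.0, -0.002, 0.0]
contact_force: [-0.3, -2.4, 0.7]
gripper_width: 1.003
grasp_force: 0.0
[0.50615577 0.14683428 0.33282907]
```

View pics/w1.png

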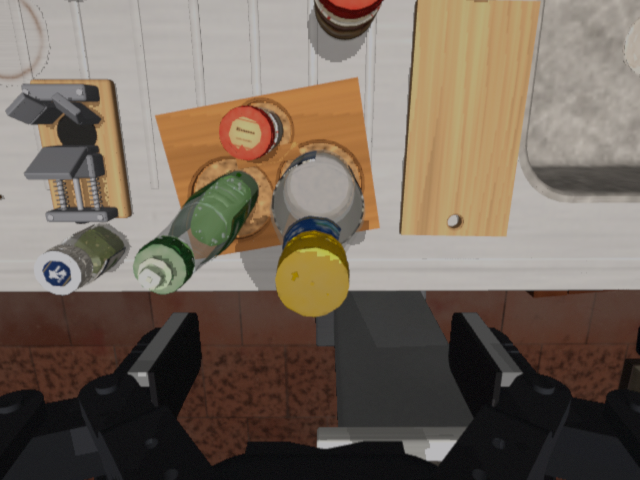

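```bash
python3 - <<'E'
from h import *
np.set_printoptions(precision=4,suppress=True)
W=load('w1');T=load('top0');S=load('scene0')
t=lambda u,v:(150+u/2.58-.3,205+v/2.58-.3)
print(W['pose'][:3,3])
print('yellow',atz(W,313,279,.298),[dep(W,u,279) for u in (282,313,345)],dep(W,313,262),dep(W,313,305))
p,g=tri(T,t(491,205),W,(313,279));print(p,g)
print('green',atz(W,153,272,.247)); print(tri(T,t(298,237),W,(153,272)))
print('white',atz(W,59,271,.098),tri(T,t(72,313),W,(59,271)))
print('red',atz(W,246,133,.116),tri(T,t(376,114),W,(246,133)))
C=[atz(W,*a,.022) for a in [(157,114),(358,78),(379,229)]];print('stand',np.array(C),(C[0]+C[2])/2)
print('holder',[atz(W,*a,.014) for a in [(114,80),(130,217),(76,133)]])
print('board',[atz(W,*a,.014) for a in [(402,234),(506,236)]])
E
```

```text
[0.5817 0.1479 0.4782]
yellow [0.5091 0.1532 0.298 ] [array([0.5093, 0.1673, 0.2982]), array([0.5095, 0.1532, 0.2988]), array([0.5091, 0.1386, 0.2981])] [0.5176 0.1531 0.2986] [0.4964 0.1534 0.2984]
[0.5065 0.1535 0.2915] 8.91707581974837e-05
green [0.4934 0.2478 0.247 ]
(array([0.4887, 0.252 , 0.236 ]), np.float64(0.0014466988440943432))
white [0.438  0.4019 0.098 ] (array([0.4349, 0.4064, 0.0909]), np.float64(0.0008747525299189498))
red [0.566  0.2126 0.116 ] (array([0.5653, 0.2148, 0.103 ]), np.float64(0.0004173252507986364))
stand [[0.5813 0.3201 0.022 ]
 [0.6153 0.1135 0.022 ]
 [0.4575 0.0872 0.022 ]] [0.5194 0.2036 0.022 ]
holder [array([0.615 , 0.3633, 0.014 ]), array([0.4706, 0.3665, 0.014 ]), array([0.5624, 0.4113, 0.014 ])]
board [array([0.4493, 0.0598, 0.014 ]), array([ 0.4464, -0.0589,  0.014 ])]
```

```bash
python3 -m jog '[[0.1,-0.2,1,0],[0.2,-0.4,2.5,0],[0.2,-0.4,4.5,0],[0.2,-0.4,6.5,0],[0.2,-0.4,8,0],[0.2,-0.4,8.5,0],[0.2,-0.4,8.5,0],[0.2,-0.4,8.5,0]]' -1 | head -2
python3 -m jog '[[0,0,0,0],[0,0,0,0],[0,0,0,0],[0,0,0,0],[0,0,0,0],[0,0,0,0],[0,0,0,0],[0,0,0,0],[0,0,0,0],[0,0,0,0]]' 1 50
```

```text
t: 3.37
eef_pos: [0.5094, 0.153, 0.2516]
t: 4.2
eef_pos: [0.5096, 0.1533, 0.252]
tool_rot: [-0.0, 1.0, -0.001, 0.001]
contact_force: [-0.8, -0.6, 5.5]
gripper_width: 0.393
grasp_force: 50.5
```

```bash
python3 -m jog '[[0,0,-0.1,0],[0,0,-0.3,0],[0,0,-0.6,0],[0,0,-1,0],[0,0,-1.5,0],[0,0,-2,0],[0,0,-2.5,0],[0,0,-3,0],[0,0,-3.5,0],[0,0,-4,0],[0,0,-4.4,0],[0,0,-4.7,0],[0,0,-4.9,0],[0,0,-5,0],[0,0,-5,0]]'
python3 -m jog '[[0.1,0.1,0,0],[0.3,0.4,0,0],[0.6,0.8,0,0],[1,1.3,0,0],[1.5,2,0,0],[2.1,2.8,0,0],[2.8,3.7,0,0],[3.5,4.7,0,0],[4.3,5.7,0,0],[5.1,6.8,0,0],[5.9,7.9,0,0],[6.7,8.9,0,0],[7.5,10,0,0],[8.3,11,0,0],[9,12,0,0],[9.6,12.8,0,0],[10.2,13.6,0,0],[10.7,14.2,0,0],[11.1,14.7,0,0],[11.4,15.1,0,0]]'
python3 -m jog '[[0.1,0.2,0,0],[0.1,0.2,0,0],[0.1,0.2,0,0],[0.1,0.2,0,0],[0.1,0.2,0.5,0],[0.1,0.2,1,0],[0.1,0.2,1.5,0],[0.1,0.2,2,0],[0.1,0.2,2.5,0],[0.1,0.2,3,0],[0.1,0.2,3.4,0],[0.1,0.2,3.7,0],[0.1,0.2,3.9,0],[0.1,0.2,4,0],[0.1,0.2,4,0],[0.1,0.2,4,0]]'
python3 -c "
from h import *
snap('scene','s1')"
```

```text
t: 5.45
eef_pos: [0.5091, 0.1531, 0.3014]
tool_rot: [-0.0, 1.0, -0.001, 0.0]
contact_force: [0.4, 1.4, -4.6]
gripper_width: 0.393
grasp_force: 50.0
t: 7.12
eef_pos: [0.6234, 0.0015, 0.3013]
tool_rot: [-0.0, 1.0, -0.001, 0.0]
contact_force: [-0.8, -0.2, -4.4]
gripper_width: 0.392
grasp_force: 50.1
t: 8.45
eef_pos: [0.6241, -0.0, 0.2615]
tool_rot: [-0.0, 1.0, -0.001, 0.0]
contact_force: [0.2, 0.2, -4.7]
gripper_width: 0.394
grasp_force: 50.1
```

View pics/s1.png

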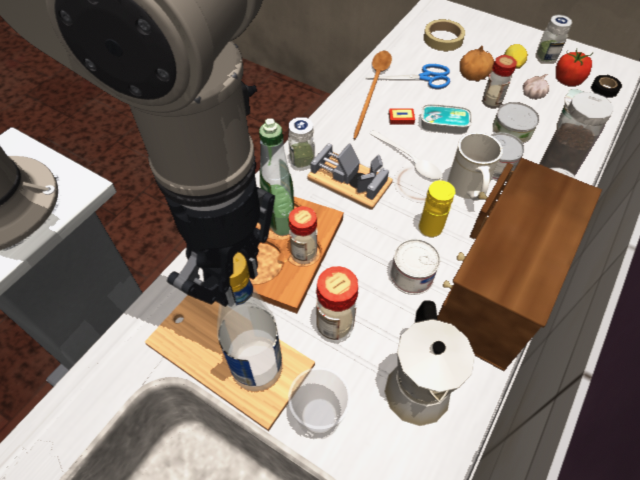

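```bash
python3 -m jog '[[0,0,0.15,0],[0,0,0.3,0],[0,0,0.45,0],[0,0,0.55,0],[0,0,0.6,0],[0,0,0.6,0],[0,0,0.6,0]]'
```

```text
t: 9.08
eef_pos: [0.6243, 0.0, 0.2561]
tool_rot: [0.0, 1.0, -0.001, 0.001]
contact_force: [-0.6, -0.9, 3.4]
gripper_width: 0.394
grasp_force: 50.7
```

```bash
python3 -m jog '[[0,0,0,0],[0,0,0,0],[0,0,0,0],[0,0,0,0],[0,0,0,0],[0,0,0,0],[0,0,0,0],[0,0,-0.5,0],[0,0,-1.5,0],[0,0,-3,0],[0,0,-5,0],[0,0,-7,0],[0,0,-8.5,0],[0,0,-9,0]]' -1 20
python3 -m jog '[[-0.5,-1,0,0],[-1.5,-3,0,0],[-3,-6,0,0],[-4.5,-9,0,0],[-6.5,-12,0,0],[-8.5,-15,0,0],[-10,-18,0,0],[-11.5,-21,0,0],[-12.5,-23,0,0],[-13.1,-24.3,0,0],[-13.3,-24.8,1,0],[-13.3,-24.9,3,0],[-13.3,-24.9,5,0],[-13.3,-24.9,6,0],[-13.3,-24.9,7,0],[-13.3,-24.9,7,0]]'
python3 - <<'E'
from h import *
W=snap('wrist','w2');T=load('top0');print(bot.get_obs()['eef_pos'])
E
```

```text
t: 10.25
eef_pos: [0.6252, 0.0003, 0.3493]
tool_rot: [-0.0, 1.0, -0.001, 0.003]
contact_force: [0.5, 0.8, -0.3]
gripper_width: 0.999
grasp_force: 0.0
t: 11.58
eef_pos: [0.4903, 0.2479, 0.2727]
tool_rot: [0.001, 1.0, -0.001, -0.002]
contact_force: [-0.0, 0.6, 0.1]
gripper_width: 0.999
grasp_force: 0.0
[0.49089418 0.24844409 0.2742262 ]
```

View pics/w2.png

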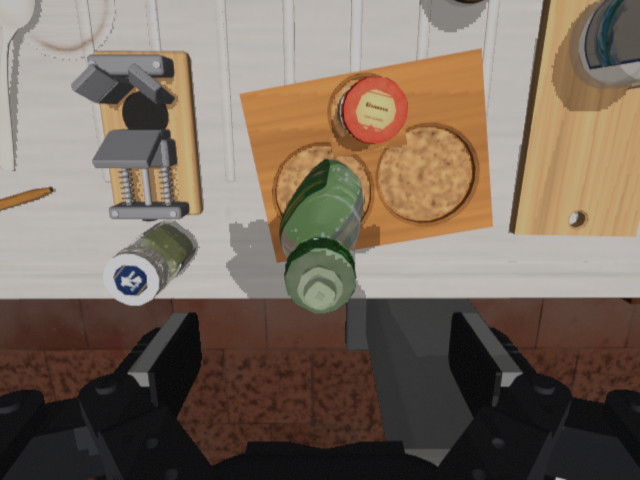

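```bash
python3 - <<'E'
from h import *
np.set_printoptions(precision=4,suppress=True)
W=load('w2');T=load('top0')
t=lambda u,v:(150+u/2.58-.3,205+v/2.58-.3)
print('green',atz(W,320,290,.247),dep(W,320,292)); print('white',atz(W,133,279,.098)); print('red',atz(W,374,109,.116))
print('wellR',atz(W,426,174,.022),'holder',[atz(W,*a,.014) for a in [(186,52),(202,212),(146,111)]])
C=[atz(W,*a,.022) for a in [(240,93),(481,50),(493,224),(277,262)]];print('stand',(C[0]+C[2])/2,(C[1]+C[3])/2)
E
python3 -m jog '[[0,-0.05,1,0],[0,-0.1,2.5,0],[0,-0.1,4.5,0],[0,-0.1,6.3,0],[0,-0.1,7.3,0],[0,-0.1,7.8,0],[0,-0.1,7.8,0],[0,-0.1,7.8,0]]' -1 | head -2
python3 -m jog '[[0,0,0,0],[0,0,0,0],[0,0,0,0],[0,0,0,0],[0,0,0,0],[0,0,0,0],[0,0,0,0],[0,0,0,0],[0,0,0,0],[0,0,0,0]]' 1 50
```

```text
green [0.4916 0.2504 0.247 ] [0.4911 0.2504 0.2478]
white [0.4366 0.4022 0.098 ]
red [0.5666 0.2146 0.116 ]
wellR [0.5094 0.1539 0.022 ] holder [array([0.6149, 0.3683, 0.014 ]), array([0.4721, 0.3668, 0.014 ]), array([0.5659, 0.4093, 0.014 ])]
stand [0.521  0.2041 0.022 ] [0.5191 0.2045 0.022 ]
t: 12.3
eef_pos: [0.4917, 0.2505, 0.198]
t: 13.13
eef_pos: [0.4917, 0.2503, 0.1982]
tool_rot: [-0.0, 1.0, -0.001, 0.001]
contact_force: [-1.4, -0.5, 4.9]
gripper_width: 0.405
grasp_force: 50.3
```

```bash
python3 -m jog '[[0,0,-0.1,0],[0,0,-0.3,0],[0,0,-0.6,0],[0,0,-1,0],[0,0,-1.5,0],[0,0,-2,0],[0,0,-2.5,0],[0,0,-3,0],[0,0,-3.5,0],[0,0,-4,0],[0,0,-4.4,0],[0,0,-4.7,0],[0,0,-4.9,0],[0,0,-5,0],[0,0,-5,0]]'
python3 -m jog '[[0,0.2,0,0],[0,0.6,0,0],[0,1.2,0,0],[0.1,2,0,0],[0.2,3,0,0],[0.3,4.2,0,0],[0.4,5.5,0,0],[0.5,7,0,0],[0.6,8.6,0,0],[0.7,10.2,0,0],[0.8,11.8,0,0],[1,13.4,0,0],[1.1,15,0,0],[1.2,16.6,0,0],[1.3,18.1,0,0],[1.4,19.5,0,0],[1.5,20.8,0,0],[1.6,22,0,0],[1.7,23,0,0],[1.8,23.8,0,0]]'
python3 -m jog '[[0,0.6,0,0],[0,1,0,0],[0,1.2,0,0],[0,1.2,0,0],[0,1.2,0,0],[0,1.2,0.5,0],[0,1.2,1,0],[0,1.2,1.5,0],[0,1.2,2,0],[0,1.2,2.5,0],[0,1.2,3,0],[0,1.2,3.4,0],[0,1.2,3.7,0],[0,1.2,3.9,0],[0,1.2,4.2,0],[0,1.2,4.4,0],[0,1.2,4.5,0],[0,1.2,4.6,0],[0,1.2,4.6,0],[0,1.2,4.6,0]]'
python3 -c "
from h import *
snap('scene','s2')"
```

```text
t: 14.38
eef_pos: [0.4912, 0.2501, 0.2474]
tool_rot: [0.0, 1.0, -0.001, 0.0]
contact_force: [-0.0, 0.1, -1.9]
gripper_width: 0.406
grasp_force: 50.0
t: 16.05
eef_pos: [0.5087, 0.0101, 0.2473]
tool_rot: [0.0, 1.0, -0.001, -0.0]
contact_force: [1.2, 0.1, -2.3]
gripper_width: 0.411
grasp_force: 50.0
t: 17.72
eef_pos: [0.5095, 0.0002, 0.2023]
tool_rot: [0.0, 1.0, -0.001, 0.001]
contact_force: [-2.1, -0.1, 5.4]
gripper_width: 0.407
grasp_force: 50.9
```

View pics/s2.png

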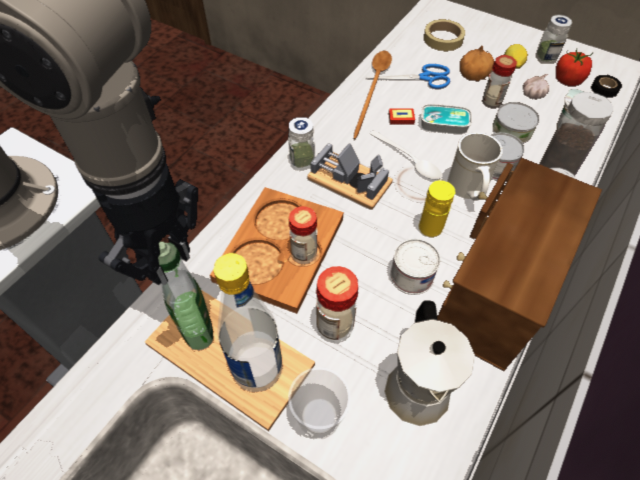

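```bash
python3 -m jog '[[0,0,0,0],[0,0,0,0],[0,0,0,0],[0,0,0,0],[0,0,0,0],[0,0,0,0],[0,0,0,0],[0,0,-0.5,0],[0,0,-1.5,0],[0,0,-3,0],[0,0,-5,0],[0,0,-7,0],[0,0,-7.5,0]]' -1 20
python3 -m jog '[[0.1,-1,0,0],[0.4,-3,0,0],[1,-6,0,0],[2,-9,0,0],[3,-12,0,0],[4,-15,0,0],[4.8,-17.5,0,0],[5.2,-19.5,0.5,0],[5.4,-20.8,2,0],[5.6,-21.3,4,0],[5.6,-21.4,7,0],[5.6,-21.4,9,0],[5.6,-21.4,10.5,0],[5.6,-21.4,11,0],[5.6,-21.4,11,0],[5.6,-21.4,11,0]]'
python3 - <<'E'
from h import *
W=snap('wrist','w3');snap('top','t3');print(bot.get_obs()['eef_pos'])
E
```

```text
t: 18.85
eef_pos: [0.5107, 0.0005, 0.2804]
tool_rot: [-0.0, 1.0, -0.001, 0.003]
contact_force: [0.3, -0.0, -0.6]
gripper_width: 1.0
grasp_force: 0.0
t: 20.18
eef_pos: [0.5651, 0.2146, 0.1664]
tool_rot: [-0.0, 1.0, -0.0, -0.0]
contact_force: [0.2, -0.2, 0.2]
gripper_width: 1.002
grasp_force: 0.0
[0.56580576 0.21465384 0.16749178]
```

View pics/w3.png

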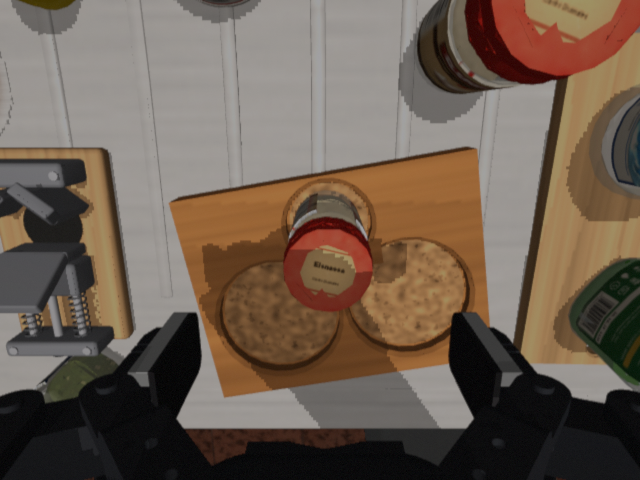

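```bash
python3 - <<'E'
from h import *
np.set_printoptions(precision=4,suppress=True)
W=load('w3')
print('red',atz(W,328,266,.116),dep(W,328,266))
print('wells G,R',atz(W,280,315,.022),atz(W,410,294,.022))
C=[atz(W,*a,.022) for a in [(170,202),(475,149),(491,346),(223,396)]];print('stand',(C[0]+C[2])/2,(C[1]+C[3])/2)
print('holder edge',[atz(W,*a,.014) for a in [(107,149),(133,337),(55,231)]])
E
python3 -m jog '[[0,0,1,0],[0,0,2.5,0],[0,0,4.5,0],[0,0,6.5,0],[0,0,8,0],[0,0,8.6,0],[0,0,8.6,0],[0,0,8.6,0]]' -1 | head -2
python3 -m jog '[[0,0,0,0],[0,0,0,0],[0,0,0,0],[0,0,0,0],[0,0,0,0],[0,0,0,0],[0,0,0,0],[0,0,0,0],[0,0,0,0],[0,0,0,0]]' 1 60
```

```text
red [0.5683 0.2136 0.116 ] [0.5687 0.2136 0.117 ]
wells G,R [0.4949 0.2487 0.022 ] [0.5117 0.1525 0.022 ]
stand [0.5246 0.2049 0.022 ] [0.5201 0.2057 0.022 ]
holder edge [array([0.616 , 0.3638, 0.014 ]), array([0.4721, 0.3649, 0.014 ]), array([0.558, 0.41 , 0.014])]
t: 20.95
eef_pos: [0.5655, 0.2143, 0.0807]
t: 21.78
eef_pos: [0.5658, 0.2141, 0.0814]
tool_rot: [-0.0, 1.0, -0.001, 0.001]
contact_force: [-0.2, -1.4, 6.1]
gripper_width: 0.505
grasp_force: 60.3
```

```bash
python3 -m jog '[[0,0,-0.2,0],[0,0,-0.6,0],[0,0,-1.2,0],[0,0,-2.2,0],[0,0,-3.5,0],[0,0,-5,0],[0,0,-6.5,0],[0,0,-8,0],[0,0,-9.3,0],[0,0,-10.3,0],[0,-1,-11,0],[-0.3,-2.5,-11.5,0],[-0.8,-4.5,-12,0],[-1.4,-6.5,-12,0],[-2,-8.5,-12,0],[-2.5,-10,-12,0],[-2.9,-11,-12,0],[-3,-11.5,-12,0],[-3,-11.5,-12,0],[-3,-11.5,-12,0]]'
python3 - <<'E'
from h import *
W=snap('wrist','w4');print(bot.get_obs()['eef_pos'])
cv2.imwrite('pics/w4c.png',cv2.resize(cv2.imread('pics/w4.png')[60:360,0:400],None,fx=2,fy=2,interpolation=cv2.INTER_CUBIC))
E
```

```text
t: 23.45
eef_pos: [0.5354, 0.3287, 0.2]
tool_rot: [0.0, 1.0, -0.001, -0.0]
contact_force: [0.5, -0.3, -1.3]
gripper_width: 0.506
grasp_force: 60.9
[0.53582564 0.32803053 0.20004765]
```

View pics/w4c.png

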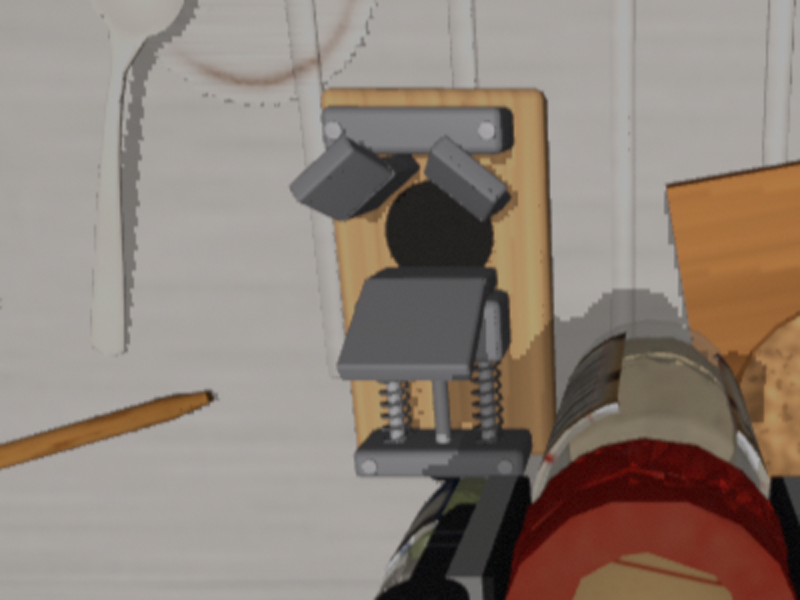

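```bash
python3 - <<'E'
from h import *
np.set_printoptions(precision=4,suppress=True)
W=load('w4'); p=lambda u,v:(u/2-.25,60+v/2-.25)
for n,a,z in [('TL',(323,91),.014),('TR',(545,92),.014),('R',(552,440),.014),('L',(343,300),.014),('diskC',(440,235),.014),('diskL',(387,235),.014),('diskR',(494,235),.014),('screwL',(333,131),.03),('screwR',(487,131),.03),('bscrL',(369,466),.03),('bscrR',(505,466),.03)]:
    print(n,atz(W,*p(*a),z),dep(W,*p(*a)))
# jaw top edges
for n,a in [('sj',(440,275)),('sjL',(375,283)),('sjR',(485,283)),('sjback',(405,370)),('vL',(345,143)),('vR',(440,145)),('vRb',(505,185))]: print(n,dep(W,*p(*a)))
# centroid of black disc
im=W['pixels'].astype(int); m=(im.max(2)<28); m[:160]=0; m[:,:180]=0; m[200:]=0; m[:,255:]=0
v,u=np.nonzero(m); print(len(u),u.min(),u.max(),v.min(),v.max())
E
```

```text
TL [0.6155 0.4497 0.014 ] [0.6157 0.454  0.0021]
TR [0.6149 0.3677 0.014 ] [0.6151 0.3692 0.0007]
R [0.4767 0.3699 0.014 ] [0.5469 0.3486 0.1873]
L [0.5365 0.4506 0.014 ] [0.5363 0.4509 0.0132]
diskC [0.5622 0.4103 0.014 ] [0.5624 0.41   0.0153]
diskL [0.5622 0.4309 0.014 ] [0.5623 0.4307 0.0145]
diskR [0.5621 0.3894 0.014 ] [0.5622 0.3893 0.0145]
screwL [0.6016 0.4418 0.03  ] [0.602  0.4362 0.0456]
screwR [0.6015 0.387  0.03  ] [0.6019 0.384  0.0459]
bscrL [0.4722 0.4415 0.03  ] [0.4782 0.4366 0.0436]
bscrR [0.4721 0.3871 0.03  ] [0.478  0.3847 0.0434]
sj [0.5507 0.406  0.0359]
sjL [0.5492 0.4277 0.0432]
sjR [0.5486 0.3888 0.0404]
sjback [0.5269 0.4097 0.0765]
vL [0.5989 0.4253 0.0665]
vR [0.5982 0.3953 0.0669]
vRb [0.5856 0.3758 0.0645]
1 199 199 160 160
```

```bash
python3 - <<'E'
from h import *
np.set_printoptions(precision=4,suppress=True)
W=load('w4'); d=W['depth']; P=np.array(W['pose']); f=foc(W); v,u=np.mgrid[:480,:640]
X=np.stack([(u-W['cx'])/f*d,(v-W['cy'])/f*d,d],-1)@P[:3,:3].T+P[:3,3]
im=W['pixels'].astype(int)
m=(d>0)&(abs(X[...,0]-.535)<.05)&(abs(X[...,1]-.328)<.05)&(X[...,2]>.225)&(im[...,2]<im[...,0]-15)
q=X[m]; top=np.percentile(q[:,2],90); k=q[q[:,2]>top-.003]
print(top,len(k),cv2.minEnclosingCircle(k[:,:2].astype(np.float32)),k.min(0),k.max(0), 'v',v[m].min(),v[m].max())
# tilt of lid top
A=np.c_[k[:,:2],np.ones(len(k))]; print(np.linalg.lstsq(A,k[:,2],rcond=None)[0])
E
```

```text
0.23611868343607822 15205 ((0.5399752855300903, 0.3306490182876587), 0.026946531608700752) [0.5137 0.3076 0.2331] [0.5577 0.3537 0.2883] v 292 474
[ 0.0227 -0.0073  0.2259]
```

```bash
python3 -m jog '[[0.1,-0.3,0,0],[0.3,-1,0,0],[0.6,-2,0,0],[0.9,-3.2,0,0],[1.2,-4.5,0,0],[1.5,-5.7,0,0],[1.8,-6.8,0,0],[2,-7.5,0,0],[2.1,-7.8,0,0],[2.1,-7.9,0,0],[2.1,-7.9,0.3,0],[2.1,-7.9,0.9,0],[2.1,-7.9,1.6,0],[2.1,-7.9,2.4,0],[2.1,-7.9,3,0],[2.1,-7.9,3.2,0],[2.1,-7.9,3.2,0],[2.1,-7.9,3.2,0]]'
python3 - <<'E'
from h import *
W=snap('wrist','w5');snap('scene','s5');print(bot.get_obs()['eef_pos'])
cv2.imwrite('pics/s5c.png',cv2.resize(cv2.imread('pics/s5.png')[60:260,220:460],None,fx=2.5,fy=2.5,interpolation=cv2.INTER_CUBIC))
a=cv2.imread('pics/s5.png')[60:260,220:460]; b=cv2.imread('pics/w5.png')[60:460,120:520]
cv2.imwrite('pics/c5.png',np.hstack([cv2.resize(a,(480,400),interpolation=cv2.INTER_CUBIC),b[:, 40:360]]))
E
```

```text
t: 25.0
eef_pos: [0.5564, 0.408, 0.1682]
tool_rot: [0.0, 1.0, -0.001, -0.0]
contact_force: [-0.2, 1.0, -0.7]
gripper_width: 0.505
grasp_force: 61.0
[0.55660324 0.40830351 0.16872501]
```

View pics/c5.png

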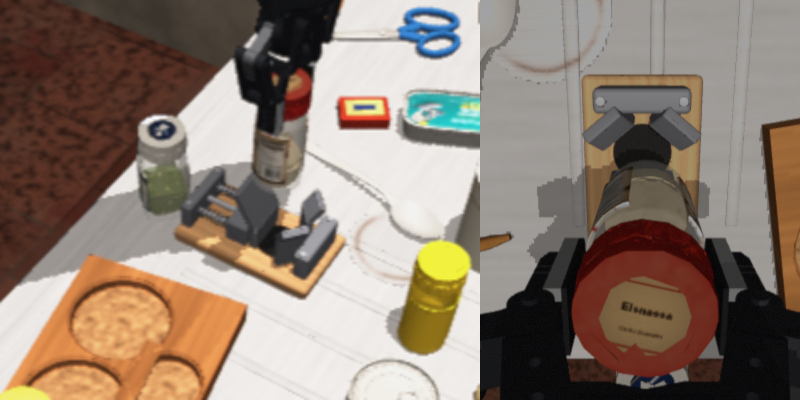

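```bash
python3 - <<'E'
from h import *
np.set_printoptions(precision=4,suppress=True)
W=load('w5'); d=W['depth']; P=np.array(W['pose']); f=foc(W); v,u=np.mgrid[:480,:640]
X=np.stack([(u-W['cx'])/f*d,(v-W['cy'])/f*d,d],-1)@P[:3,:3].T+P[:3,3]
im=W['pixels'].astype(int)
m=(d>0)&(abs(X[...,0]-.5565)<.05)&(abs(X[...,1]-.408)<.05)&(X[...,2]>.195)&(X[...,2]<.21)&(im[...,0]>im[...,2]+15)
k=X[m]; print('lid',k.min(0),k.max(0),np.median(k,0))
o=lambda a,b:(160+a-480,60+b)
for a,z in [((585,76),.014),((701,78),.014),((600,102),.045),((684,102),.045)]: print(atz(W,*o(*a),z),dep(W,*o(*a)))
# V jaw/plate points z>.03 beyond jar
for z0,z1 in [(.036,.05),(.06,.08)]:
    m=(d>0)&(X[...,0]>.58)&(X[...,0]<.63)&(abs(X[...,1]-.409)<.06)&(X[...,2]>z0)&(X[...,2]<z1); k=X[m]; print(z0,k.min(0),k.max(0),(k.min(0)+k.max(0))/2)
E
```

```text
lid [0.5344 0.3868 0.195 ] [0.5794 0.4305 0.2062] [0.5601 0.4086 0.2034]
[0.6158 0.4491 0.014 ] [0.6157 0.4494 0.0119]
[0.6143 0.37   0.014 ] [0.6142 0.3697 0.0118]
[0.6017 0.4362 0.045 ] [0.6018 0.4361 0.0459]
[0.6016 0.3841 0.045 ] [0.6016 0.3841 0.0457]
0.036 [0.5805 0.3795 0.036 ] [0.6106 0.4415 0.0498] [0.5955 0.4105 0.0429]
0.06 [0.58   0.3758 0.06  ] [0.6013 0.4454 0.0704] [0.5907 0.4106 0.0652]
```

```bash
python3 -m jog '[[0,0,0.3,0],[-0.1,-0.1,0.8,0],[-0.1,-0.13,1.4,0],[-0.1,-0.13,2,0],[-0.1,-0.13,2.5,0],[-0.1,-0.13,2.8,0],[-0.1,-0.13,3.1,0],[-0.1,-0.13,3.4,0],[-0.1,-0.13,3.7,0]]' - 80
python3 -m jog '[[0,0,0.2,0],[0,0,0.4,0],[0,0,0.6,0],[0,0,0.8,0],[0,0,1,0],[0,0,1.2,0],[0,0,1.2,0]]'
```

```text
t: 25.85
eef_pos: [0.5565, 0.4096, 0.1319]
tool_rot: [-0.001, 1.0, -0.001, 0.001]
contact_force: [1.8, -0.4, 1.6]
gripper_width: 0.496
grasp_force: 81.3
t: 26.43
eef_pos: [0.5556, 0.4095, 0.1191]
tool_rot: [-0.0, 1.0, -0.001, 0.0]
contact_force: [3.1, 0.0, 1.9]
gripper_width: 0.501
grasp_force: 81.6
```

```bash
python3 -m jog '[[0,0,0.3,0],[0,0,0.6,0],[0,0,0.9,0],[0,0,1.2,0],[0,0,1.5,0],[0,0,1.8,0],[0,0,2.1,0],[0,0,2.4,0],[0,0,2.7,0],[0,0,2.9,0],[0,0,2.9,0]]'
python3 -m jog '[[0,0,0.1,0],[0,0,0.2,0],[0,0,0.3,0],[0,0,0.4,0],[0,0,0.5,0],[0,0,0.5,0],[0,0,0.5,0]]'
```

```text
t: 27.35
eef_pos: [0.5551, 0.4091, 0.0895]
tool_rot: [0.0, 1.0, -0.001, -0.0]
contact_force: [4.1, 1.6, -1.9]
gripper_width: 0.504
grasp_force: 81.6
t: 27.93
eef_pos: [0.5556, 0.4094, 0.0855]
tool_rot: [-0.0, 1.0, -0.001, 0.0]
contact_force: [3.2, -0.3, 2.8]
gripper_width: 0.502
grasp_force: 82.1
```

```bash
python3 -m jog '[[0,0,0.05,0],[0,0,0.1,0],[0,0,0.15,0],[0,0,0.2,0],[0,0,0.2,0],[0,0,0.2,0]]'
```

```text
t: 28.43
eef_pos: [0.5559, 0.4096, 0.0854]
tool_rot: [-0.0, 1.0, -0.001, 0.001]
contact_force: [1.4, -3.6, 13.7]
gripper_width: 0.504
grasp_force: 83.0
```

```bash
python3 -m jog '[[0,0,0,0],[0,0,0,0],[0,0,0,0],[0,0,0,0],[0,0,0,0],[0,0,0,0],[0,0,0,0],[0,0,0,0],[0,0,-0.5,0],[0,0,-1.5,0],[0,0,-3,0],[0,0,-5,0],[0,0,-7,0],[0,0,-9,0],[0,0,-10,0],[0,0,-10.5,0]]' -1 20
python3 -m jog '[[-0.5,0,0,0],[-1.5,0,0,0],[-3,0.1,0,0],[-5,0.2,0,0],[-7,0.3,0,0],[-9,0.5,0,0],[-10.5,0.6,0,0],[-11.5,0.7,0,0],[-11.9,0.7,0,0],[-11.9,0.7,0,0],[-11.9,0.7,0,0]]'
python3 - <<'E'
from h import *
W=snap('wrist','w6');snap('scene','s6');print(bot.get_obs()['eef_pos'])
a=cv2.imread('pics/s6.png')[60:260,220:460]; b=cv2.imread('pics/w6.png')[60:460,160:480]
cv2.imwrite('pics/c6.png',np.hstack([cv2.resize(a,(480,400),interpolation=cv2.INTER_CUBIC),b]))
E
```

```text
t: 29.77
eef_pos: [0.5563, 0.4104, 0.1918]
tool_rot: [-0.001, 1.0, -0.001, 0.002]
contact_force: [0.4, 0.4, -0.1]
gripper_width: 1.001
grasp_force: 0.0
t: 30.68
eef_pos: [0.4369, 0.4023, 0.188]
tool_rot: [0.0, 1.0, -0.001, 0.0]
contact_force: [-0.9, -0.3, 0.3]
gripper_width: 0.999
grasp_force: 0.0
[0.43741857 0.40221407 0.18806186]
```

View pics/c6.png

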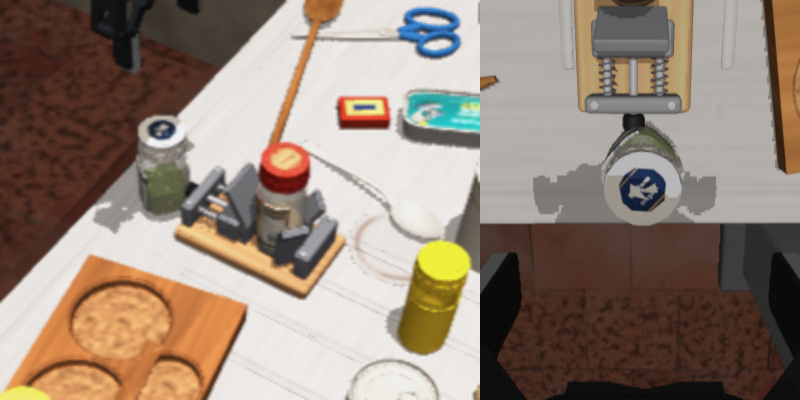

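```bash
python3 - <<'E'
from h import *
np.set_printoptions(precision=4,suppress=True)
W=load('w6');S=load('s6')
print('red lid',dep(S,363,138),atz(S,363,139,.120))
print('white',atz(W,322,248,.098),dep(W,322,248),[atz(W,u,248,.098)[1] for u in (286,361)],[dep(W,322,v)for v in (215,282)])
E
```

```text
red lid [0.5615 0.4106 0.1221] [0.5618 0.4104 0.12  ]
white [0.4367 0.4044 0.098 ] [0.4369 0.4044 0.0986] [np.float64(0.42512345441433874), np.float64(0.381871359248212)] [array([0.4561, 0.4043, 0.0978]), array([0.4157, 0.4044, 0.0984])]
```

```bash
python3 -m jog '[[0,-0.05,1,0],[0,-0.1,3,0],[0,-0.1,5.5,0],[0,-0.1,8,0],[0,-0.1,10,0],[0,-0.1,11.5,0],[0,-0.1,12.2,0],[0,-0.1,12.3,0],[0,-0.1,12.3,0],[0,-0.1,12.3,0]]' -1 | head -4
python3 -m jog '[[0,0,0,0],[0,0,0,0],[0,0,0,0],[0,0,0,0],[0,0,0,0],[0,0,0,0],[0,0,0,0],[0,0,0,0],[0,0,0,0],[0,0,0,0]]' 1 50
python3 -m jog '[[0,0,-0.2,0],[0,0,-0.6,0],[0,0,-1.2,0],[0,0,-2.2,0],[0,0,-3.5,0],[0,0,-5,0],[0,0,-6.5,0],[0,0,-8,0],[0,0,-9,0],[0,0,-9.5,0],[0,0,-9.5,0]]'
```

```text
t: 31.62
eef_pos: [0.437, 0.4041, 0.0661]
tool_rot: [-0.001, 1.0, -0.001, 0.0]
contact_force: [-0.6, 0.4, 0.3]
t: 32.45
eef_pos: [0.4368, 0.4037, 0.0667]
tool_rot: [-0.0, 1.0, -0.001, 0.001]
contact_force: [-1.1, -2.2, 9.6]
gripper_width: 0.553
grasp_force: 48.5
t: 33.37
eef_pos: [0.437, 0.4041, 0.162]
tool_rot: [-0.001, 1.0, -0.001, 0.001]
contact_force: [-0.2, 0.6, -1.8]
gripper_width: 0.553
grasp_force: 48.5
```

```bash
python3 -m jog '[[0,0.3,0,0],[0.2,1,0,0],[0.6,2,0,0],[1.3,3.3,0,0],[2.3,5,0,0],[3.5,6.8,0,0],[4.8,8.7,0,0],[6.2,10.6,0,0],[7.6,12.5,0,0],[9,14.3,0,0],[10.2,15.9,0,0],[11.3,17.3,0,0],[12.1,18.3,0,0],[12.6,18.9,0,0],[12.8,19.2,0,0],[12.8,19.2,1,0],[12.8,19.2,2,0],[12.8,19.2,2.5,0],[12.8,19.2,2.5,0]]'
python3 - <<'E'
from h import *
W=snap('wrist','w7');print(bot.get_obs()['eef_pos'])
E
```

```text
t: 34.95
eef_pos: [0.5622, 0.2118, 0.1331]
tool_rot: [0.001, 1.0, 0.0, -0.002]
contact_force: [1.5, -0.3, -0.7]
gripper_width: 0.55
grasp_force: 48.5
[0.56282519 0.2119401  0.13400712]
```

View pics/w7.png

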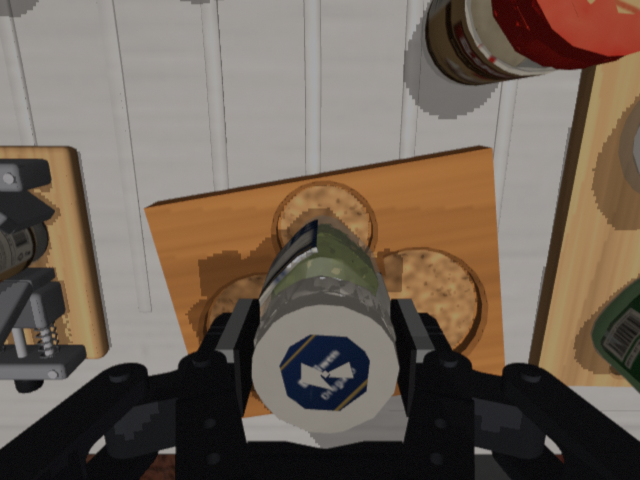

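```bash
python3 - <<'E'
from h import *
np.set_printoptions(precision=4,suppress=True)
W=load('w7')
print('rim top',atz(W,325,180.5,.022),'L',atz(W,272,227,.022),'R',atz(W,377,227,.022))
print('lid',atz(W,325,371,.165),'l',atz(W,252,371,.165),'r',atz(W,399,371,.165),atz(W,325,304,.165),atz(W,325,447,.165))
E
```

```text
rim top [0.5974 0.2121 0.022 ] L [0.5685 0.2449 0.022 ] R [0.5685 0.1798 0.022 ]
lid [0.5623 0.2124 0.165 ] l [0.5623 0.2344 0.165 ] r [0.5622 0.1901 0.165 ] [0.5844 0.2124 0.165 ] [0.5342 0.2124 0.165 ]
```

```bash
python3 -m jog '[[0,0,0.3,0],[0.1,0,0.9,0],[0.1,0,1.6,0],[0.1,0,2.4,0],[0.1,0,3.2,0],[0.1,0,3.9,0],[0.1,0,4.4,0],[0.1,0,4.7,0],[0.1,0,4.7,0],[0.1,0,4.7,0]]'
python3 -m jog '[[0,0,0.2,0],[0,0,0.4,0],[0,0,0.6,0],[0,0,0.8,0],[0,0,1,0],[0,0,1.2,0],[0,0,1.2,0],[0,0,1.2,0]]'
```

```text
t: 35.83
eef_pos: [0.5652, 0.2114, 0.0882]
tool_rot: [-0.0, 1.0, -0.001, -0.0]
contact_force: [0.7, 0.1, -0.9]
gripper_width: 0.55
grasp_force: 48.5
t: 36.5
eef_pos: [0.5654, 0.2114, 0.0768]
tool_rot: [0.0, 1.0, -0.001, 0.0]
contact_force: [-1.2, -1.5, 4.5]
gripper_width: 0.554
grasp_force: 50.0
```

```bash
python3 -m jog '[[0,0,0,0],[0,0,0,0],[0,0,0,0],[0,0,0,0],[0,0,0,0],[0,0,0,0],[0,0,0,0],[0,0,-0.5,0],[0,0,-1.5,0],[0,0,-3,0],[0,0,-5,0],[0,0,-8,0],[0,0,-11,0],[0,0,-14,0],[0,0,-17,0],[0,0,-19.5,0],[0,0,-21,0],[0,0,-22,0]]' -1 20
python3 -m jog '[[-0.2,0.7,0,0],[-0.5,2,0,0],[-1,4,0,0],[-1.7,6.5,0,0],[-2.4,9.5,0,0],[-3.2,12.5,0,0],[-4,15.5,0,0],[-4.7,18,0,0],[-5.2,20,0,0],[-5.4,20.9,0,0],[-5.5,21.1,0,0],[-5.5,21.1,0,0]]'
python3 - <<'E'
from h import *
np.set_printoptions(precision=4,suppress=True)
W=snap('wrist','w8');S=snap('scene','s8');print(bot.get_obs()['eef_pos'])
def pts(W):
    d=W['depth']; P=np.array(W['pose']); f=foc(W); v,u=np.mgrid[:480,:640]
    X=np.stack([(u-W['cx'])/f*d,(v-W['cy'])/f*d,d],-1)@P[:3,:3].T+P[:3,3]; X[d<=0]=9; return X
X=pts(W)
for n,c,z in [('green',(.51,0),.251),('round',(.624,0),.302),('white',(.565,.212),.108)]:
    m=(abs(X[...,2]-z)<.004)&(np.hypot(X[...,0]-c[0],X[...,1]-c[1])<.035); k=X[m]; print(n,len(k),k.min(0) if len(k) else '',k.max(0) if len(k) else '')
cv2.imwrite('pics/c8.png',np.hstack([S['pixels'][100:460,130:430,::-1],W['pixels'][60:420,130:630,::-1]]))
E
```

```text
t: 38.0
eef_pos: [0.5658, 0.2119, 0.2999]
tool_rot: [-0.001, 1.0, -0.001, 0.002]
contact_force: [0.5, 0.2, 0.0]
gripper_width: 1.0
grasp_force: 0.0
t: 39.0
eef_pos: [0.5093, -0.0, 0.2956]
tool_rot: [-0.0, 1.0, -0.001, -0.001]
contact_force: [0.2, -0.2, -0.1]
gripper_width: 1.001
grasp_force: 0.0
[0.5099 0.0018 0.296 ]
green 671 [ 0.4996 -0.0058  0.2472] [0.5136 0.0082 0.254 ]
round 3253 [ 0.6045 -0.0149  0.298 ] [0.6151 0.0166 0.3047]
white 2934 [0.5424 0.1887 0.104 ] [0.5869 0.2352 0.1109]
```

View pics/c8.png

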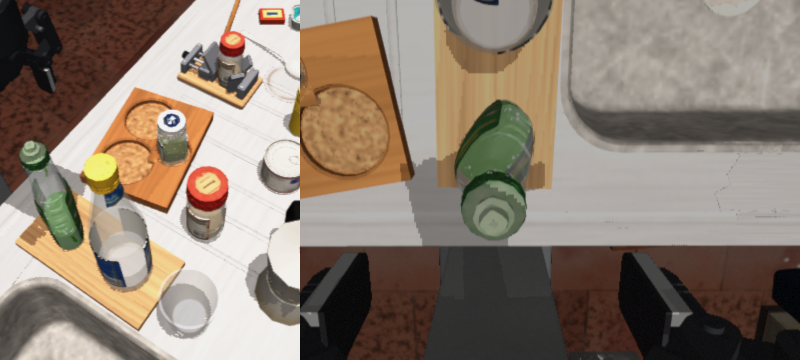

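```bash
python3 -m jog '[[-0.1,0,1,0],[-0.2,0,2.5,0],[-0.2,0,4.5,0],[-0.2,0,6.5,0],[-0.2,0,8.3,0],[-0.2,0,9.2,0],[-0.2,0,9.4,0],[-0.2,0,9.4,0],[-0.2,0,9.4,0]]' -1 | head -4
python3 -m jog '[[0,0,0,0],[0,0,0,0],[0,0,0,0],[0,0,0,0],[0,0,0,0],[0,0,0,0],[0,0,0,0],[0,0,0,0],[0,0,0,0],[0,0,0,0]]' 1 50
python3 -m jog '[[0,0,-0.1,0],[0,0,-0.3,0],[0,0,-0.6,0],[0,0,-1,0],[0,0,-1.5,0],[0,0,-2,0],[0,0,-2.5,0],[0,0,-3,0],[0,0,-3.5,0],[0,0,-4,0],[0,0,-4.4,0],[0,0,-4.7,0],[0,0,-4.9,0],[0,0,-5,0],[0,0,-5,0]]'
```

```text
t: 39.85
eef_pos: [0.5085, 0.0009, 0.203]
tool_rot: [-0.0, 1.0, -0.0, 0.001]
contact_force: [-0.4, 0.9, 0.6]
t: 40.68
eef_pos: [0.5086, 0.0006, 0.2031]
tool_rot: [-0.0, 1.0, -0.001, 0.001]
contact_force: [0.1, -0.5, 5.7]
gripper_width: 0.406
grasp_force: 51.1
t: 41.93
eef_pos: [0.5079, 0.0004, 0.2524]
tool_rot: [0.0, 1.0, -0.001, 0.0]
contact_force: [-0.3, 0.1, -1.4]
gripper_width: 0.405
grasp_force: 50.4
```

```bash
python3 -m jog '[[0,-0.2,0,0],[-0.1,-0.6,0,0],[-0.2,-1.2,0,0],[-0.4,-2,0,0],[-0.6,-3,0,0],[-0.8,-4.2,0,0],[-1,-5.5,0,0],[-1.2,-7,0,0],[-1.4,-8.6,0,0],[-1.5,-10.2,0,0],[-1.6,-11.8,0,0],[-1.7,-13.4,0,0],[-1.7,-15,0,0],[-1.7,-16.6,0,0],[-1.7,-18.1,0,0],[-1.7,-19.5,0,0],[-1.7,-20.8,0,0],[-1.7,-22,0,0],[-1.7,-23,0,0],[-1.7,-23.8,0,0]]'
python3 -m jog '[[0,-0.6,0,0],[0,-1,0,0],[0,-1.1,0,0],[0,-1.1,0,0],[0,-1.1,0,0],[0,-1.1,0.3,0],[0,-1.1,0.8,0],[0,-1.1,1.3,0],[0,-1.1,1.8,0],[0,-1.1,2.2,0],[0,-1.1,2.5,0],[0,-1.1,2.5,0]]'
python3 - <<'E'
from h import *
S=snap('scene','s9');W=snap('wrist','w9');print(bot.get_obs()['eef_pos'])
cv2.imwrite('pics/c9.png',np.hstack([cv2.resize(S['pixels'][120:320,160:360,::-1],(400,400),interpolation=cv2.INTER_CUBIC),W['pixels'][40:440,120:520,::-1]]))
E
```

```text
t: 43.6
eef_pos: [0.4908, 0.24, 0.2523]
tool_rot: [-0.0, 1.0, 0.0, -0.0]
contact_force: [0.6, -0.1, -2.0]
gripper_width: 0.408
grasp_force: 50.4
t: 44.6
eef_pos: [0.4908, 0.2491, 0.2263]
tool_rot: [0.0, 1.0, -0.001, -0.001]
contact_force: [0.3, -0.1, -2.6]
gripper_width: 0.409
grasp_force: 50.5
[0.49120507 0.24948014 0.22721553]
```

View pics/c9.png

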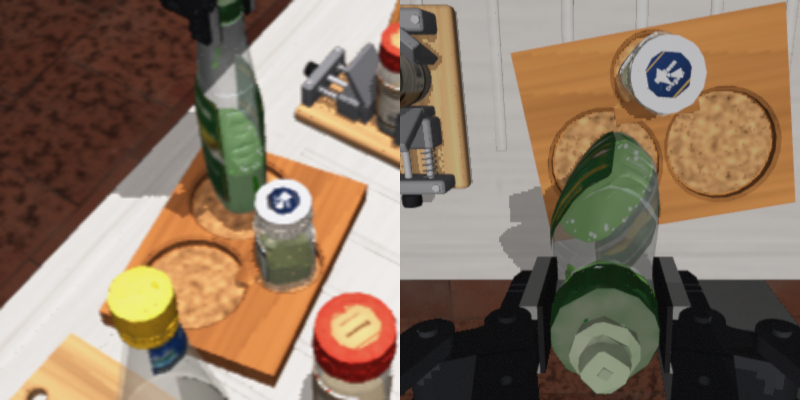

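```bash
python3 -m jog '[[0,0,0.2,0],[0,0,0.5,0],[0,0,0.9,0],[0,0,1.3,0],[0,0,1.7,0],[0,0,2,0],[0,0,2.3,0],[0,0,2.5,0],[0,0,2.5,0],[0,0,2.5,0]]'
python3 -m jog '[[0,0,0.1,0],[0,0,0.2,0],[0,0,0.3,0],[0,0,0.4,0],[0,0,0.4,0],[0,0,0.4,0]]'
```

```text
t: 45.53
eef_pos: [0.4912, 0.2495, 0.2022]
tool_rot: [0.0, 1.0, -0.001, -0.0]
contact_force: [0.1, 0.3, -1.9]
gripper_width: 0.407
grasp_force: 50.5
t: 46.03
eef_pos: [0.4916, 0.2497, 0.1992]
tool_rot: [-0.0, 1.0, -0.001, 0.001]
contact_force: [-1.4, -1.0, 5.4]
gripper_width: 0.406
grasp_force: 51.3
```

```bash
python3 -m jog '[[0,0,0,0],[0,0,0,0],[0,0,0,0],[0,0,0,0],[0,0,0,0],[0,0,0,0],[0,0,0,0],[0,0,-0.5,0],[0,0,-1.5,0],[0,0,-3,0],[0,0,-5,0],[0,0,-8,0],[0,0,-11,0],[0,0,-13.5,0],[0,0,-15,0]]' -1 20
python3 -m jog '[[0.5,1,0,0],[1.5,3,0,0],[3,6,0,0],[4.5,9,0,0],[6.5,12,0,0],[8.5,15,0,0],[10,18,0,0],[11.5,21,0,0],[12.5,23,0,0],[13,24.3,0,0],[13.2,24.8,0,0],[13.2,24.9,0,0],[13.2,24.9,0,0]]'
python3 - <<'E'
from h import *
np.set_printoptions(precision=4,suppress=True)
W=snap('wrist','w10');S=snap('scene','s10');print(bot.get_obs()['eef_pos'])
for n,W in [('w',W),('s',S)]:
    d=W['depth']; P=np.array(W['pose']); f=foc(W); v,u=np.mgrid[:480,:640]
    X=np.stack([(u-W['cx'])/f*d,(v-W['cy'])/f*d,d],-1)@P[:3,:3].T+P[:3,3]; X[d<=0]=9
    for c,z in [((.624,0),.302),((.491,.249),.247)]:
        m=(abs(X[...,2]-z)<.005)&(np.hypot(X[...,0]-c[0],X[...,1]-c[1])<.035); k=X[m]; print(n,len(k),k.min(0) if len(k) else '',k.max(0) if len(k) else '')
E
```

```text
t: 47.28
eef_pos: [0.4919, 0.2503, 0.3528]
tool_rot: [-0.001, 1.0, -0.0, 0.002]
contact_force: [0.5, -0.1, 0.5]
gripper_width: 0.999
grasp_force: 0.0
t: 48.37
eef_pos: [0.6224, 0.0016, 0.3483]
tool_rot: [-0.0, 1.0, 0.0, -0.0]
contact_force: [0.2, -0.1, -0.1]
gripper_width: 1.0
grasp_force: 0.0
[0.6224 0.0025 0.3485]
w 3932 [ 0.6048 -0.0164  0.297 ] [0.64   0.0177 0.305 ]
w 0  
s 786 [ 0.603  -0.0179  0.2971] [0.6373 0.0167 0.3038]
s 34 [0.4852 0.243  0.2421] [0.4949 0.2543 0.248 ]
```

```bash
python3 -m jog '[[0,0,1,0],[-0.1,0.1,2.5,0],[-0.1,0.1,4.5,0],[-0.1,0.1,6.5,0],[-0.1,0.1,8.2,0],[-0.1,0.1,9,0],[-0.1,0.1,9.2,0],[-0.1,0.1,9.2,0],[-0.1,0.1,9.2,0]]' -1 | head -4
python3 -m jog '[[0,0,0,0],[0,0,0,0],[0,0,0,0],[0,0,0,0],[0,0,0,0],[0,0,0,0],[0,0,0,0],[0,0,0,0],[0,0,0,0],[0,0,0,0]]' 1 50
python3 -m jog '[[0,0,-0.1,0],[0,0,-0.3,0],[0,0,-0.6,0],[0,0,-1,0],[0,0,-1.5,0],[0,0,-2,0],[0,0,-2.5,0],[0,0,-3,0],[0,0,-3.5,0],[0,0,-4,0],[0,0,-4.4,0],[0,0,-4.7,0],[0,0,-4.9,0],[0,0,-5,0],[0,0,-5,0]]'
```

```text
t: 49.22
eef_pos: [0.6224, -0.0003, 0.2573]
tool_rot: [-0.0, 1.0, -0.0, 0.001]
contact_force: [-0.3, 0.2, 0.2]
t: 50.05
eef_pos: [0.6223, -0.0006, 0.2569]
tool_rot: [-0.0, 1.0, -0.001, 0.001]
contact_force: [-0.4, 1.5, 5.3]
gripper_width: 0.395
grasp_force: 50.2
t: 51.3
eef_pos: [0.6219, -0.0007, 0.3064]
tool_rot: [0.0, 1.0, -0.001, 0.0]
contact_force: [0.3, -0.0, -4.4]
gripper_width: 0.391
grasp_force: 50.0
```

```bash
python3 -m jog '[[-0.1,-0.1,0,0],[-0.3,-0.4,0,0],[-0.6,-0.8,0,0],[-1,-1.3,0,0],[-1.5,-2,0,0],[-2.1,-2.8,0,0],[-2.8,-3.7,0,0],[-3.5,-4.7,0,0],[-4.3,-5.7,0,0],[-5.1,-6.8,0,0],[-5.9,-7.9,0,0],[-6.7,-8.9,0,0],[-7.5,-10,0,0],[-8.3,-11,0,0],[-9,-12,0,0],[-9.6,-12.8,0,0],[-10.2,-13.6,0,0],[-10.7,-14.2,0,0],[-11.1,-14.7,0,0],[-11.3,-15.1,0,0]]'
python3 -m jog '[[-0.1,-0.2,0,0],[-0.1,-0.2,0,0],[-0.1,-0.2,0,0],[-0.1,-0.2,0,0],[-0.1,-0.2,0.3,0],[-0.1,-0.2,0.8,0],[-0.1,-0.2,1.3,0],[-0.1,-0.2,1.8,0],[-0.1,-0.2,2.2,0],[-0.1,-0.2,2.5,0],[-0.1,-0.2,2.5,0],[-0.1,-0.2,2.5,0]]'
python3 - <<'E'
from h import *
S=snap('scene','s11');W=snap('wrist','w11');print(bot.get_obs()['eef_pos'])
cv2.imwrite('pics/c11.png',np.hstack([cv2.resize(S['pixels'][120:320,160:360,::-1],(400,400),interpolation=cv2.INTER_CUBIC),W['pixels'][40:440,120:520,::-1]]))
E
```

```text
t: 52.97
eef_pos: [0.5086, 0.1509, 0.3063]
tool_rot: [0.0, 1.0, -0.001, -0.0]
contact_force: [0.1, -0.3, -3.6]
gripper_width: 0.392
grasp_force: 50.0
t: 53.97
eef_pos: [0.508, 0.1524, 0.2811]
tool_rot: [0.0, 1.0, -0.001, -0.0]
contact_force: [0.0, -0.1, -4.3]
gripper_width: 0.394
grasp_force: 50.1
[0.50826947 0.15252612 0.2815411 ]
```

View pics/c11.png

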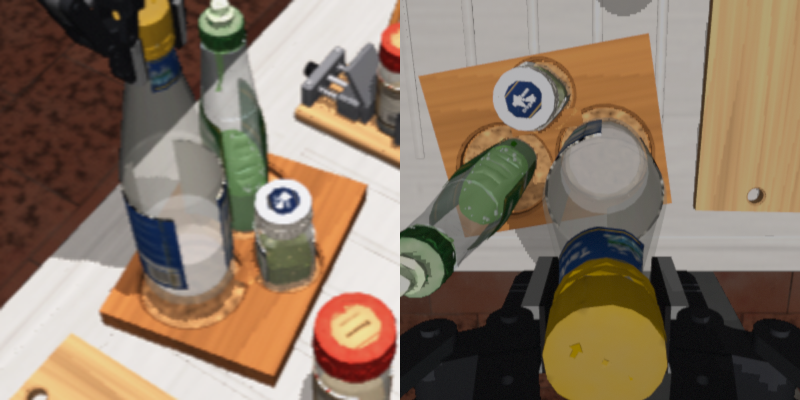

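```bash
python3 -m jog '[[0,0,0.2,0],[0,0,0.5,0],[0,0,0.9,0],[0,0,1.3,0],[0,0,1.7,0],[0,0,2,0],[0,0,2.3,0],[0,0,2.4,0],[0,0,2.4,0],[0,0,2.4,0]]'
python3 -m jog '[[0,0,0.1,0],[0,0,0.2,0],[0,0,0.3,0],[0,0,0.4,0],[0,0,0.5,0],[0,0,0.5,0],[0,0,0.5,0]]'
```

```text
t: 54.9
eef_pos: [0.5082, 0.1525, 0.2573]
tool_rot: [-0.0, 1.0, -0.001, 0.0]
contact_force: [-0.3, -0.2, -4.9]
gripper_width: 0.391
grasp_force: 50.1
t: 55.48
eef_pos: [0.5084, 0.1526, 0.2529]
tool_rot: [-0.0, 1.0, -0.001, 0.0]
contact_force: [-0.9, -0.9, 1.6]
gripper_width: 0.392
grasp_force: 50.5
```

Seated (TCP z 0.2529, the expected floor height). Release, withdraw, check.

```bash
python3 -m jog '[[0,0,0.05,0],[0,0,0.05,0],[0,0,0.05,0]]' | sed -n 2,4p
python3 -m jog '[[0,0,0,0],[0,0,0,0],[0,0,0,0],[0,0,0,0],[0,0,0,0],[0,0,0,0],[0,0,0,0],[0,0,-0.5,0],[0,0,-1.5,0],[0,0,-3,0],[0,0,-5,0],[0,0,-7.5,0],[0,0,-9,0],[0,0,-9.5,0]]' -1 20
python3 -m jog '[[0,1,0,0],[0,3,0,0],[0,6,0,0],[0,10,0,0],[0,14,0,0],[0,18,0,0],[0,22,0,0],[0,25,0,0],[0,27,0,0],[0,28,0,0],[0,28,0,0],[0,28,0,0]]'
python3 - <<'E'
from h import *
np.set_printoptions(precision=4,suppress=True)
S=snap('scene','s12');T=snap('top','t12')
for n,W in [('t',T),('s',S)]:
    d=W['depth']; P=np.array(W['pose']); f=foc(W); v,u=np.mgrid[:480,:640]
    X=np.stack([(u-W['cx'])/f*d,(v-W['cy'])/f*d,d],-1)@P[:3,:3].T+P[:3,3]; X[d<=0]=9
    for m_,c,z in [('round',(.509,.153),.298),('green',(.491,.249),.247),('white',(.565,.212),.108),('red',(.562,.409),.12)]:
        m=(abs(X[...,2]-z)<.005)&(np.hypot(X[...,0]-c[0],X[...,1]-c[1])<.035); k=X[m]; print(n,m_,len(k),(k.min(0)+k.max(0))/2 if len(k) else '',np.median(k[:,2]) if len(k) else '')
cv2.imwrite('pics/c12.png',S['pixels'][60:460,130:470,::-1])
E
```

```text
eef_pos: [0.5086, 0.1527, 0.2529]
tool_rot: [-0.0, 1.0, -0.001, 0.001]
contact_force: [-0.6, 0.2, 4.2]
t: 56.9
eef_pos: [0.5093, 0.1532, 0.3507]
tool_rot: [-0.001, 1.0, -0.001, 0.003]
contact_force: [0.2, 0.1, 0.3]
gripper_width: 0.999
grasp_force: 0.0
t: 57.9
eef_pos: [0.5074, -0.1269, 0.3461]
tool_rot: [-0.0, 1.0, -0.001, -0.001]
contact_force: [0.4, 0.1, -0.9]
gripper_width: 1.001
grasp_force: 0.0
t round 600 [0.5074 0.154  0.2976] 0.29839012143386506
t green 95 [0.4892 0.25   0.2467] 0.24743278388719459
t white 588 [0.5639 0.2121 0.1075] 0.10837363516142007
t red 585 [0.5622 0.4097 0.1201] 0.1222685827730664
s round 467 [0.5062 0.152  0.2962] 0.29685413169551
s green 66 [0.4879 0.248  0.2452] 0.24566887006374685
s white 529 [0.5628 0.2104 0.1065] 0.10697954267782805
s red 390 [0.5601 0.408  0.1195] 0.12042836787056888
```

View pics/c12.png

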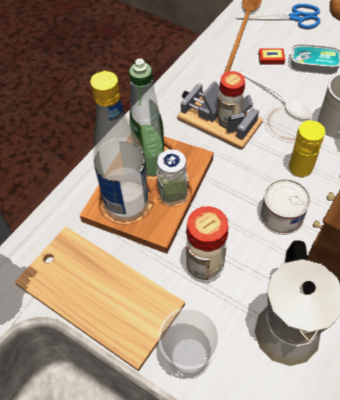

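```bash
python3 - <<'E'
from h import *
np.set_printoptions(precision=4,suppress=True)
for f,c,z in [('top0',(.565,.213),.116),('t12',(.562,.409),.12),('scene0',(.565,.213),.116),('s12',(.562,.409),.12),('top0',(.436,.403),.098),('t12',(.564,.211),.108),('scene0',(.436,.403),.098),('s12',(.564,.211),.108)]:
    W=load(f); d=W['depth']; P=np.array(W['pose']); F=foc(W); v,u=np.mgrid[:480,:640]
    X=np.stack([(u-W['cx'])/F*d,(v-W['cy'])/F*d,d],-1)@P[:3,:3].T+P[:3,3]; X[d<=0]=9
    k=X[(abs(X[...,2]-z)<.006)&(np.hypot(X[...,0]-c[0],X[...,1]-c[1])<.019)]
    A=np.c_[k[:,:2]-c,np.ones(len(k))]; r=np.linalg.lstsq(A,k[:,2],rcond=None)[0]; print(f,z,len(k),np.median(k[:,2])-z,r)
E
```

```text
top0 0.116 424 0.001032736504099449 [0.0005 0.0023 0.117 ]
t12 0.12 435 0.002458608722385791 [0.0061 0.0144 0.1224]
scene0 0.116 360 -0.000483337777476181 [0.0048 0.0051 0.1156]
s12 0.12 262 0.0007901048698381596 [-0.0148  0.0013  0.1207]
top0 0.098 432 0.0005604310578630478 [-0.01    0.0086  0.0986]
t12 0.108 420 0.0005878056835996598 [0.0056 0.0134 0.1086]
scene0 0.098 222 -0.0012773546772718303 [-0.0073 -0.0041  0.0968]
s12 0.108 361 -0.0008812144648572412 [-0.0063 -0.007   0.1071]
```

```bash
python3 - <<'E'
from h import *
np.set_printoptions(precision=4,suppress=True)
for f in ['top0','t12','scene0','s12']:
    W=load(f); d=W['depth']; P=np.array(W['pose']); F=foc(W); v,u=np.mgrid[:480,:640]
    X=np.stack([(u-W['cx'])/F*d,(v-W['cy'])/F*d,d],-1)@P[:3,:3].T+P[:3,3]; X[d<=0]=9
    for n,c,z in [('table by holder',(.6,.35),0),('table +y',(.53,.47),0),('stand top',(.6,.16),.022),('stand2',(.54,.29),.022),('base',(.54,.373),.014)]:
        k=X[(abs(X[...,2]-z)<.006)&(np.hypot(X[...,0]-c[0],X[...,1]-c[1])<.01)]
        print(f,n,len(k),np.median(k[:,2])-z if len(k) else '')
E
```

```text
top0 table by holder 87 0.0012730480989935344
top0 table +y 86 0.0009721984891482571
top0 stand top 91 0.00036472118286558913
top0 stand2 95 0.00022352879571498757
top0 base 83 -8.577037395483995e-05
t12 table by holder 88 0.0008152240652201659
t12 table +y 85 0.00028128661807680366
t12 stand top 90 0.0003789327430498632
t12 stand2 96 0.0004638951671264921
t12 base 79 -3.285694718023653e-05
scene0 table by holder 68 -0.0014248446146580829
scene0 table +y 39 -0.001193154744274172
scene0 stand top 90 -0.0009742050358519175
scene0 stand2 40 -0.0009749547798489147
scene0 base 63 -0.0014450173611446505
s12 table by holder 73 -0.0010875181562439717
s12 table +y 0 
s12 stand top 92 -0.0008580440491267396
s12 stand2 61 -0.0008660788517123943
s12 base 64 -0.0016304860574643965
```

```bash
python3 -m jog '[[0,-1,0,0],[0.3,-3,0,0],[0.7,-6,0,0],[1.1,-9.5,0,0],[1.5,-13,0,0],[1.9,-17,0,0],[2.3,-21,0,0],[2.7,-25,0,0],[3.1,-29,0,0],[3.5,-33,0,0],[3.9,-37,0,0],[4.3,-41,0,0],[4.7,-45,0,0],[5,-48,0,0],[5.2,-50.5,0,0],[5.4,-52.5,0,0],[5.4,-53.6,0,0],[5.4,-53.6,0,0],[5.4,-53.6,0,0]]' 1 40
python3 -m jog '[[0,0,1,0],[0,0,3,0],[0,0,6,0],[0,0,9,0],[0,0,12,0],[0,0,15,0],[0,0,17.5,0],[0,0,19.3,0],[0,0,20.5,0],[0,0,21,0],[0,0,21,0],[0,0,21,0]]'
```

```text
t: 59.58
eef_pos: [0.5615, 0.409, 0.3467]
tool_rot: [0.0, 1.0, 0.0, -0.0]
contact_force: [0.2, -0.4, 0.0]
gripper_width: 0.0
grasp_force: 0.0
t: 60.58
eef_pos: [0.5631, 0.4082, 0.1378]
tool_rot: [-0.0, 1.0, -0.001, 0.001]
contact_force: [0.9, -1.0, 0.2]
gripper_width: 0.002
grasp_force: 0.0
```

```bash
python3 -m jog '[[0,0,0.3,0],[0,0,0.6,0],[0,0,0.9,0],[0,0,1.2,0],[0,0,1.4,0],[0,0,1.5,0],[0,0,1.5,0],[0,0,1.5,0]]'
python3 -m jog '[[0,0,0.1,0],[0,0,0.2,0],[0,0,0.2,0],[0,0,0.2,0]]'
python3 -m jog '[[0,0,0.1,0],[0,0,0.1,0],[0,0,0.1,0]]'
```

```text
t: 61.25
eef_pos: [0.5624, 0.4084, 0.1218]
tool_rot: [0.0, 1.0, -0.001, 0.0]
contact_force: [-0.5, -0.1, 0.3]
gripper_width: -0.003
grasp_force: 0.0
t: 61.58
eef_pos: [0.5626, 0.4087, 0.1204]
tool_rot: [-0.0, 1.0, -0.001, 0.0]
contact_force: [-0.6, -0.1, 4.6]
gripper_width: -0.001
grasp_force: 2.1
t: 61.83
eef_pos: [0.5627, 0.4088, 0.1203]
tool_rot: [-0.0, 1.0, -0.001, 0.001]
contact_force: [-3.4, -2.2, 9.6]
gripper_width: 0.002
grasp_force: 4.9
```

```bash
python3 -m jog '[[0,0,0.08,0],[0,0,0.16,0],[0,0,0.2,0],[0,0,0.2,0],[0,0,0.2,0]]'
python3 -m jog '[[0,0,-0.5,0],[0,0,-1.5,0],[0,0,-3,0],[0,0,-6,0],[0,0,-9,0],[0,0,-12,0],[0,0,-15,0],[0,0,-18,0],[0,0,-20,0],[0,0,-21,0]]'
python3 -m jog '[[0,3,0,0],[0,7,0,0],[0,11,0,0],[0,15,0,0],[0,19,0,0],[0,23,0,0],[0,27,0,0],[0,31,0,0],[0,35,0,0],[0,39,0,0],[0,43,0,0],[0,46,0,0],[0,48,0,0],[0,49,0,0],[0,49,0,0],[0,49,0,0]]' -1
python3 - <<'E'
from h import *
np.set_printoptions(precision=4,suppress=True)
for n,f in [('top','t13'),('scene','s13')]:
    W=snap(n,f); d=W['depth']; P=np.array(W['pose']); F=foc(W); v,u=np.mgrid[:480,:640]
    X=np.stack([(u-W['cx'])/F*d,(v-W['cy'])/F*d,d],-1)@P[:3,:3].T+P[:3,3]; X[d<=0]=9
    for c,z in [((.562,.409),.12),((.564,.211),.108),((.508,.153),.298),((.49,.249),.247)]:
        k=X[(abs(X[...,2]-z)<.006)&(np.hypot(X[...,0]-c[0],X[...,1]-c[1])<.022)]
        print(f,z,len(k),np.median(k,0)); 
E
```

```text
t: 62.25
eef_pos: [0.5629, 0.409, 0.1203]
tool_rot: [-0.0, 1.0, -0.001, 0.001]
contact_force: [-5.3, -4.7, 21.0]
gripper_width: -0.002
grasp_force: 10.2
t: 63.08
eef_pos: [0.563, 0.4094, 0.3315]
tool_rot: [-0.002, 1.0, -0.001, 0.002]
contact_force: [0.7, 0.8, 0.8]
gripper_width: 0.0
grasp_force: 0.0
t: 64.42
eef_pos: [0.5617, -0.0805, 0.3265]
tool_rot: [-0.0, 1.0, -0.0, -0.0]
contact_force: [0.4, 0.7, -0.3]
gripper_width: 1.003
grasp_force: 0.0
t13 0.12 574 [0.5619 0.4089 0.1209]
t13 0.108 548 [0.5642 0.2116 0.1084]
t13 0.298 602 [0.5073 0.1541 0.2984]
t13 0.247 116 [0.4891 0.2496 0.2469]
s13 0.12 352 [0.5631 0.4073 0.1192]
s13 0.108 488 [0.5644 0.2098 0.107 ]
s13 0.298 488 [0.5081 0.1503 0.2969]
s13 0.247 71 [0.4887 0.2467 0.2456]
```

```bash
python3 -c "
from station import bot
print(bot.hand_in())"
```

```text
the job is handed in; nothing more can be done
None
```

I handed the job in at about 64 s of the 147 s allowed: the red-lidded jar is gripped upright in the holder, the white-lidded jar stands in its old well, both bottles are back in their own wells, and nothing was knocked over. The red jar had sat about 1.3 mm high after release, so I pressed it down again at 21 N, and the cameras then showed it fully seated.

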